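Take the next sample pot from the gravity feeder

TASK

Take the sample pot that rests against the yellow stop at the low end of the sloping feeder and lay it on its side in the green V cradle, so that it can be labelled. Set it down gently without dropping it, and let the next pot roll down to the stop and stay there in the feeder.

Things in the scene. Friction and masses are not known exactly. Their poses are not given: they have to be found in the camera images.
- pot_1_center (a point): centre of the end pot, the one to take: rigid white cylinder with blue cap, 44 mm diameter, 56 mm long, flat ends, 55 to 115 g, lying against the yellow stop. Its y axis runs along the cylinder towards the cap (it may have rolled about y). Both flat ends stand free (track floor and stop here only 38 mm wide): grip it end to end, over the 56 mm, as the next pot touches its round side
- pot_2_center (a point): centre of the next pot, just like the end pot, lying uphill of it and touching it; it rolls down to the stop by its own weight once the end pot is lifted straight up. A third such pot, not listed, lies uphill of this one. Beware of the tall dark box to the right of the feeder (x 0.45 to 0.70, y -0.22 to -0.50, over 0.4 m high): the arm starts on its far side and must draw back round it
- feeder_pick (a point): fixed point in the feeder: centre of a pot at the stop, 55 mm above the bench. Axes: x level, uphill; y across the track, along the pots; z up. The track is fixed and falls towards -x at 12 degrees. Yellow stop: 22 mm downhill, top 2 mm below this point. Side rails, 67 mm over the outside, run from 31 to 150 mm uphill, at most 85 mm above the bench
- cradle_seat (a point): where the centre of a seated pot lies in the green cradle, 39 mm above the bench. The cradle is fixed, 66 mm (x) by 40 mm (y) and about 34 mm high: a 90 degree V groove along this point's y, open at both ends; the pot lies along y, cap either way, and sticks out 8 mm at each end; z is up. A white cradle of the same shape is not the one wanted
Not all that is in view belongs to the job. Leave any purple or red look-alike of the part that bears pot_1_center alone. Leave any pink look-alike of the part that bears cradle_seat alone.

How it is judged:
By the outcome, as a careful person would: the job done as asked, in the order asked, and still so for the second after the job is handed in, with the robot touching nothing.
It also fails if it takes over 42 s, if anything falls off the work surface, if the arm or the gripper's body presses on something with over 40 N, if the wrist force passes 120 N, or if a joint passes its speed limit or range.

ROBOT

A 6-joint arm with a two-finger parallel gripper is mounted at the origin on a cart in front of the work surface, level with it; the furniture and walls round the work are solid. World frame = base frame: x ahead of the robot, y to its left, z up, the work surface at z = 0. Lengths are in mm, angles in rad, forces in N, time in s.
With the tool pointing down it reaches from about 350 to 775 mm from the base axis. Payload 5.5 kg.
Tool frame: the origin (TCP) lies on the centre line of the jaws, within the pads' length; the fingertips stand env.tips_ahead ahead of it and the grasp point (between the pads) lies 2 mm behind it (env.tips_ahead is the distance from the TCP to the fingertips, in mm); z points along the fingers, y is the direction in which the jaws open and shut (so a half turn about z gives the same grasp; the last joint's range is limited). The gripper opens to 85 mm and grips with 20 to 120 N. Pads are 22 mm wide; open, the fingers measure 114 mm over their backs; the gripper's body (76 mm by 85 mm) begins 54 mm behind the grasp point. The pads swing forward as they close: fully open they stand 13 mm farther back than shut.
Start: joints at [-1.458, 0.313, 0.046, 1.304, 0, 1.431], TCP at [143.81, -556.768, 226.023] pointing down, gripper open.
Joint ranges: [-2.76, 2.76], [-0.86, 1.69], [-1.03, 1.26], [-2.2, 2.34], [-1.47, 1.5], [-3.14, 3.14]. Speed limits (rad/s): [2.57, 2.57, 3.14, 3.14, 3.14, 3.14].

INTERFACE

Orientations are given as a unit quaternion [x, y, z, w].
In Python, from cell import env, eoat, kin, monitor, get_image, calibration, ticket gives the robot as it stands. Calls block until the motion is done:
- env.move_pose(position, orientation): joint-space move of the TCP to a pose.
- env.move_l(position, vel=150, attitude=None): straight line of the TCP; attitude=None keeps the orientation; vel is the mean speed in mm/s.
- env.move_j(angles): joint-space move.
- eoat.set_gripper(opening, squeeze=None): finger opening in mm; squeeze is the grip in N (None keeps the last); returns when the fingers have stopped.
- env.wait(seconds).
- kin.inverse_kinematics(position, orientation): joint angles nearest the present ones, or None.
- monitor.sense(): the state.
- get_image(name): name is "scene" or "top"; returns (picture, depth): 420x560x3 uint8, red, green, blue; 420x560 float32, mm along the optical axis (not along the pixel's ray), 0 where there is no reading.
- calibration(name): a dict with "fx", "fy", "cx", "cy" (pixels), "R" (3x3) and "t" (3): a world point X has camera coordinates R X + t. Camera axes: x right, y down, z forward; pixel columns grow to the right and rows downward; lengths in mm; the calibration is good to about 2 mm. A picture is of the moment at which its call begins. calibration takes no time and is no camera call.
A pose or a line that the arm cannot do raises env.PlanningError and nothing moves.
- ticket.finish_job(): hands the job in, once; it reports no verdict.
The state is a dict: "time_s": time; "qpos": joint angles; "qvel": joint speeds; "tau": joint torques, N m; "eef_pos": TCP position; "tcp_rot": TCP orientation; "force": force on the tool from outside, world axes, zero at the start; "ft_torque": the same for the moment, N m; "width": finger opening in mm.
Only numpy, scipy, OpenCV 4.12 (cv2) and the standard library are available. Lean on these libraries where they do the work, as an engineer would, in place of code of your own. Each camera call takes 0.05 s, during which the arm holds its last target.

## Working session

There is one attempt and no reset: what is moved stays moved. The work goes in short steps, each a Python script; the robot and the scene stay as the last script left them, time stands still between calls to the robot, and variables do not carry over. Pictures are saved under pics/ and viewed, and the job is handed in when it is done.

```bash
ls; mkdir -p pics; python3 - <<'E'
from cell import *
import cv2,numpy as np
for n in ("scene","top"):
    p,d=get_image(n); cv2.imwrite(f"pics/{n}0.png",p[:,:,::-1]); np.savez(f"{n}0.npz",p=p,d=d)
    print(n,calibration(n))
s=monitor.sense(); print(s, env.tips_ahead)
E
```

```text
pics
scene {'fx': 385.2838754263059, 'fy': 385.2838754263059, 'cx': 281.20661440470224, 'cy': 211.07300709188118, 'R': array([[-0.90322358, -0.42892375, -0.01454612],
       [-0.21675532,  0.48517005, -0.84712877],
       [ 0.37041099, -0.76199373, -0.53118853]]), 't': array([505.29845267, 127.9098517 , 786.91572582])}
top {'fx': 420.76149880205946, 'fy': 420.76149880205946, 'cx': 280.8749184802071, 'cy': 206.1278877798859, 'R': array([[-0.06707702, -0.99774682,  0.00140226],
       [-0.96978603,  0.06486674, -0.23517517],
       [ 0.23455432, -0.01713474, -0.97195199]]), 't': array([135.71802588, 515.86118595, 786.11799053])}
{'time_s': 0.1, 'qpos': array([-1.45757656e+00,  3.13930256e-01,  4.50859520e-02,  1.30358823e+00,
        8.63435545e-06,  1.43118398e+00]), 'qvel': array([ 0.0006407 , -0.00074434,  0.00194576,  0.00079716,  0.00094532,
       -0.0007356 ]), 'tau': array([ 2.51644269e-03, -4.81725168e+01,  2.99244958e+01,  1.27266103e-02,
       -2.60934812e-04,  5.39162698e-06]), 'eef_pos': array([ 143.76828437, -556.26007872,  225.19250741]), 'tcp_rot': array([ 9.92019794e-01,  1.26079571e-01,  1.51124216e-05, -8.17975345e-04]), 'force': array([-0.16329413, -1.4313786 , -0.37297789]), 'ft_torque': array([ 0.04278354,  0.03007863, -0.06851337]), 'width': 85.33887623221206} 17.0
```

View pics/scene0.png

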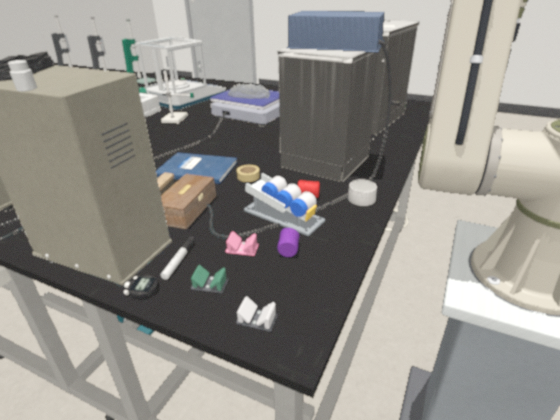

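View pics/top0.png

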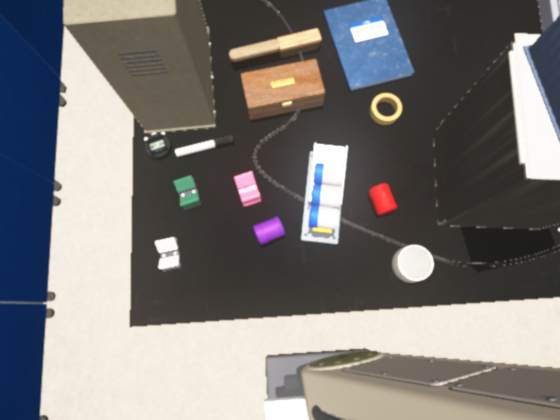

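Top view: the feeder runs from (340,145) down to the yellow stop at (322,231), with the end pot at about (323,215). The green cradle is at (187,192), and the purple and red pots and pink and white cradles are decoys. I'll zoom in and measure.

```bash
cat > h.py <<'E'
from cell import *
import cv2,numpy as np
C={n:calibration(n) for n in("scene","top")}
def ray(n,u,v):
    c=C[n];R=c["R"];o=-R.T@c["t"]
    d=R.T@np.array([(u-c["cx"])/c["fx"],(v-c["cy"])/c["fy"],1]);return o,d
def onz(n,u,v,z):
    o,d=ray(n,u,v);return o+d*(z-o[2])/d[2]
def proj(n,X):
    c=C[n];p=c["R"]@np.asarray(X,float)+c["t"];return c["fx"]*p[0]/p[2]+c["cx"],c["fy"]*p[1]/p[2]+c["cy"]
def cloud(n,d):
    c=C[n];v,u=np.mgrid[:420,:560]
    P=np.stack([(u-c["cx"])/c["fx"]*d,(v-c["cy"])/c["fy"]*d,d],-1)
    return (P-c["t"])@c["R"]
def crop(n,p,u0,v0,u1,v1,f,name):
    cv2.imwrite(f"pics/{name}.png",cv2.resize(p[v0:v1,u0:u1,::-1],None,fx=f,fy=f,interpolation=cv2.INTER_CUBIC))
E
python3 - <<'E'
from h import *
T=np.load("top0.npz");S=np.load("scene0.npz")
crop("top",T["p"],280,130,380,250,5,"t_feed");crop("scene",S["p"],230,160,350,260,6,"s_feed")
crop("top",T["p"],140,120,270,280,4,"t_cr")
for n,A in(("top",T),("scene",S)):
    W=cloud(n,A["d"]);h=cv2.cvtColor(A["p"],cv2.COLOR_RGB2HSV);H,Sa,V=[h[...,i].astype(int) for i in range(3)]
    for nm,m in dict(yellow=(H>18)&(H<35)&(Sa>170)&(V>150),green=(H>60)&(H<95)&(Sa>80)&(V>40),blue=(H>100)&(H<125)&(Sa>170)&(V>120)).items():
        k,l,st,ce=cv2.connectedComponentsWithStats(m.astype(np.uint8))
        for i in range(1,k):
            if st[i,4]>12:
                w=W[(l==i)&(A["d"]>0)]
                print(n,nm,st[i],ce[i].round(1),np.median(w,0).round(0),w.min(0).round(0),w.max(0).round(0))
E
```

```text
top green [173 175  23  18 250] [183.9 183.3] [596. 303.  24.] [581. 283.  -2.] [623. 330.  35.]
top green [180 193  19  14 185] [189.1 200. ] [558. 292.  26.] [546. 273.   5.] [576. 314.  36.]
top blue [371  17  10   4  20] [375.5  18.9] [ 978. -155.   17.] [ 973. -167.   15.] [ 981. -145.   19.]
top blue [351  22  10   4  19] [355.3  23.8] [ 967. -107.   16.] [ 963. -118.   14.] [973. -96.  17.]
top blue [313 199   5   5  23] [314.9 201.2] [525.  33.  79.] [522.  29.  73.] [530.  37.  82.]
top blue [312 207   5   4  13] [313.8 208.4] [513.  36.  72.] [508.  32.  67.] [516.  40.  75.]
top blue [310 218   6   8  37] [312.4 222.2] [485.  42.  71.] [480.  36.  64.] [493.  46.  75.]
scene green [123  39  15  33 238] [128.5  54. ] [1730. -730.  190.] [1716. -777.  114.] [1759. -713.  262.]
scene green [139  87   7   5  24] [141.8  89.4] [1736. -776.   11.] [1705. -867.   -4.] [1826. -737.   27.]
scene green [192 267  17  19 164] [199.2 276.4] [593. 308.  23.] [580. 280.  -2.] [629. 324.  33.]
scene green [211 269  14  20 128] [219. 279.] [550. 299.  24.] [543. 249.  -3.] [585. 314.  33.]
scene green [118 315   5   7  23] [120.  318.4] [1242.   72. -628.] [ 694.   68. -644.] [1256.  424.  -22.]
scene green [138 325  15   9  76] [145.1 329.2] [1151.   42. -686.] [ 623.   27. -698.] [1193.  424.  -19.]
scene blue [292 203   7   5  13] [294.7 204.7] [503.  44.  65.] [494.  42.  59.] [510.  45.  72.]
```

View pics/t_feed.png

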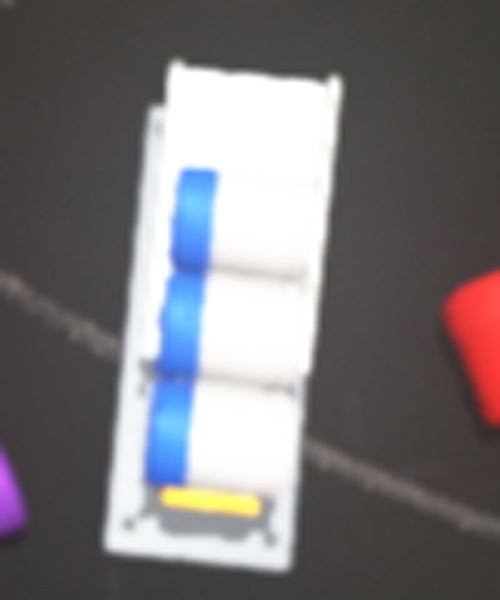

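View pics/s_feed.png

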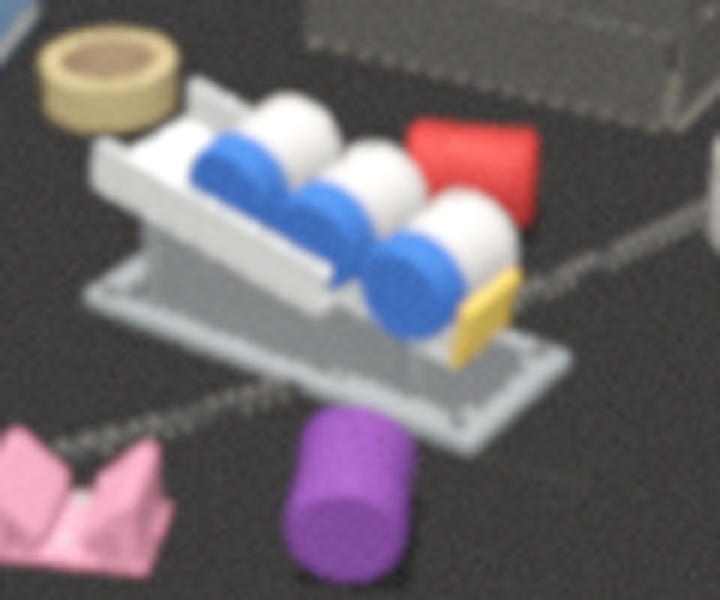

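View pics/t_cr.png

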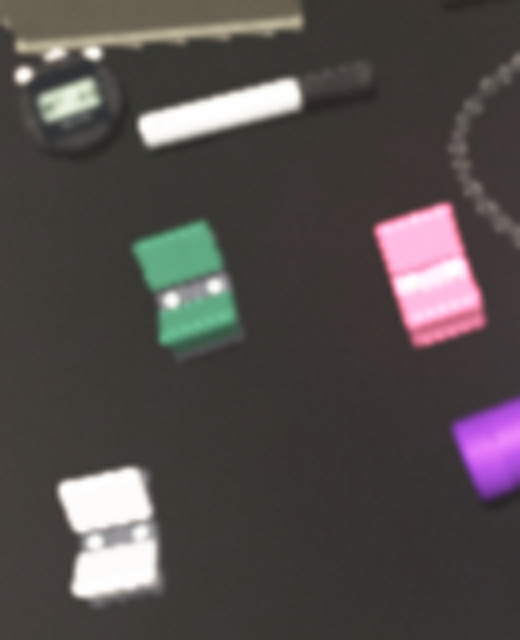

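The pots lie with their blue caps towards the robot's left. Pot 1's cap face is centred near scene pixel (298,208), and the yellow stop is at top pixel (322,230). Next I'll work out the positions and yaw angles.

```bash
python3 - <<'E'
from h import *
T=np.load("top0.npz");S=np.load("scene0.npz")
def ct(x,y): return 280+x/5-.4,130+y/5-.4
def cs(x,y): return 230+x/6-.42,160+y/6-.42
def cc(x,y): return 140+x/4-.375,120+y/4-.375
pr=lambda k,v:print(k,np.round(v,1))
pr("capface scene",onz("scene",*cs(410,287),55))
# yellow stop top edge ends, z=53
a=onz("top",*ct(161,500),53);b=onz("top",*ct(261,508),53);pr("stop top",[a,b]);d=a-b;print(np.hypot(*d[:2]),np.degrees(np.arctan2(-d[0],d[1])))
a=onz("scene",*cs(519,268),53);b=onz("scene",*cs(462,318),53);pr("stop scene",[a,b]);d=b-a;print(np.hypot(*d[:2]),np.degrees(np.arctan2(-d[0],d[1])))
W=cloud("top",T["d"])
bl=onz("top",*ct(107,550),5);br=onz("top",*ct(290,570),5);tl=onz("top",*ct(150,105),5)
pr("base",[bl,br,tl]);d=bl-br;print(np.hypot(*d[:2]),np.degrees(np.arctan2(-d[0],d[1])));d=tl-bl;print(np.hypot(*d[:2]),np.degrees(np.arctan2(d[1],d[0])))
# pot1 silhouette in top: right end & left end mid at z=55 -> ends at axis height; near the top ridge 77
for nm,z in(("axis",55),("ridge",77)):
    a=onz("top",*ct(150,435),z);b=onz("top",*ct(296,440),z);pr(nm,[a,b,(a+b)/2]);d=a-b;print(np.hypot(*d[:2]),np.degrees(np.arctan2(-d[0],d[1])))
# depth: pot ridge
for n,A in(("top",T),("scene",S)):
    W=cloud(n,A["d"]);
    m=(A["d"]>0)&(np.abs(W[...,0]-495)<35)&(np.abs(W[...,1]-15)<50)&(W[...,2]>40)
    w=W[m]
    for x in range(460,530,5):
        q=w[np.abs(w[:,0]-x)<2.5]
        if len(q): print(n,x,len(q),np.percentile(q,[5,50,95],axis=0)[:,1:].round(0).tolist())
# cradle corners from top z=34
for k,pt in dict(TL=(134,243),TR=(207,220),BL=(160,345),BR=(240,325),boltL=(172,300),boltR=(217,287)).items():
    pr(k,onz("top",*cc(*pt),34 if k[0]!='b' else 10))
E
```

```text
capface scene [497.3  36.7  55. ]
stop top [[473.3  42.   53. ]
 [467.4   2.3  53. ]]
40.205996662754174 -8.480402633409833
stop scene [[464.3   2.4  53. ]
 [471.   46.6  53. ]]
44.640628688863 -8.592412917012352
base [[462.   62.4   5. ]
 [448.4 -13.9   5. ]
 [659.9  27.7   5. ]]
77.50263649096338 -10.136207580936503
200.90149026417512 -9.952405686972465
axis [[499.8  44.4  55. ]
 [493.8 -14.2  55. ]
 [496.8  15.1  55. ]]
58.90788629260768 -5.835637452309961
ridge [[495.1  46.3  77. ]
 [489.3 -10.8  77. ]
 [492.2  17.8  77. ]]
57.34684178279163 -5.835637452310043
top 465 6 [[7.0, 50.0], [11.0, 51.0], [15.0, 54.0]]
top 470 41 [[-2.0, 50.0], [15.0, 53.0], [34.0, 63.0]]
top 475 77 [[-3.0, 50.0], [16.0, 61.0], [38.0, 70.0]]
top 480 90 [[-4.0, 56.0], [24.0, 68.0], [47.0, 73.0]]
top 485 84 [[-5.0, 68.0], [20.0, 73.0], [46.0, 76.0]]
top 490 79 [[-4.0, 71.0], [20.0, 75.0], [47.0, 78.0]]
top 495 74 [[-6.0, 73.0], [22.0, 76.0], [45.0, 78.0]]
top 500 65 [[-6.0, 73.0], [23.0, 76.0], [45.0, 78.0]]
top 505 60 [[-7.0, 69.0], [16.0, 74.0], [41.0, 77.0]]
top 510 52 [[-5.0, 65.0], [23.0, 71.0], [44.0
[... 343 characters left out ...]
ne 480 63 [[-0.0, 44.0], [40.0, 68.0], [49.0, 74.0]]
scene 485 55 [[-1.0, 44.0], [37.0, 71.0], [49.0, 75.0]]
scene 490 51 [[-2.0, 46.0], [40.0, 73.0], [48.0, 76.0]]
scene 495 43 [[-2.0, 44.0], [43.0, 73.0], [47.0, 76.0]]
scene 500 41 [[8.0, 43.0], [44.0, 71.0], [46.0, 76.0]]
scene 505 32 [[1.0, 43.0], [43.0, 62.0], [46.0, 74.0]]
scene 510 28 [[-8.0, 46.0], [41.0, 64.0], [45.0, 71.0]]
scene 515 63 [[-11.0, 51.0], [11.0, 69.0], [41.0, 77.0]]
scene 520 64 [[-8.0, 60.0], [28.0, 75.0], [39.0, 81.0]]
scene 525 56 [[-12.0, 53.0], [29.0, 79.0], [41.0, 84.0]]
TL [601.4 323.7  34. ]
TR [611.6 285.   34. ]
BL [545.  310.6  34. ]
BR [553.  268.9  34. ]
boltL [575.7 309.4  10. ]
boltR [581.4 285.1  10. ]
```

```bash
python3 - <<'E'
from h import *
T=np.load("top0.npz");S=np.load("scene0.npz")
crop("top",T["p"],165,165,215,220,12,"t_cr2");crop("scene",S["p"],180,250,240,300,12,"s_cr2")
E
```

```text
(no output)
```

View pics/t_cr2.png

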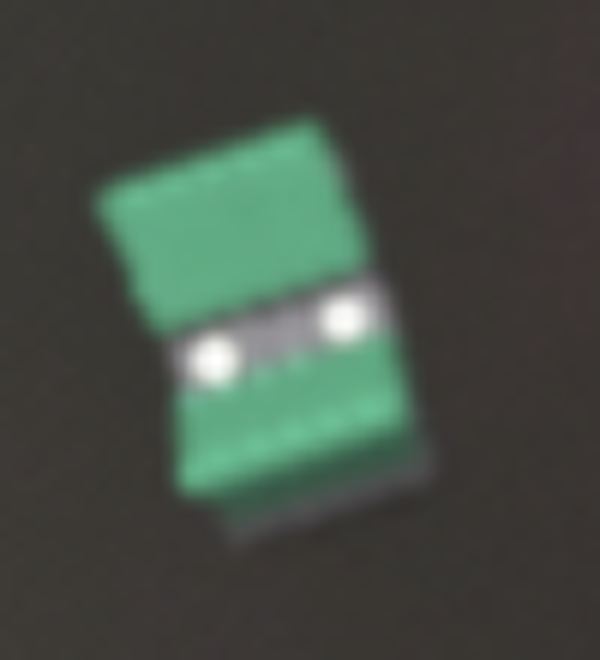

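View pics/s_cr2.png

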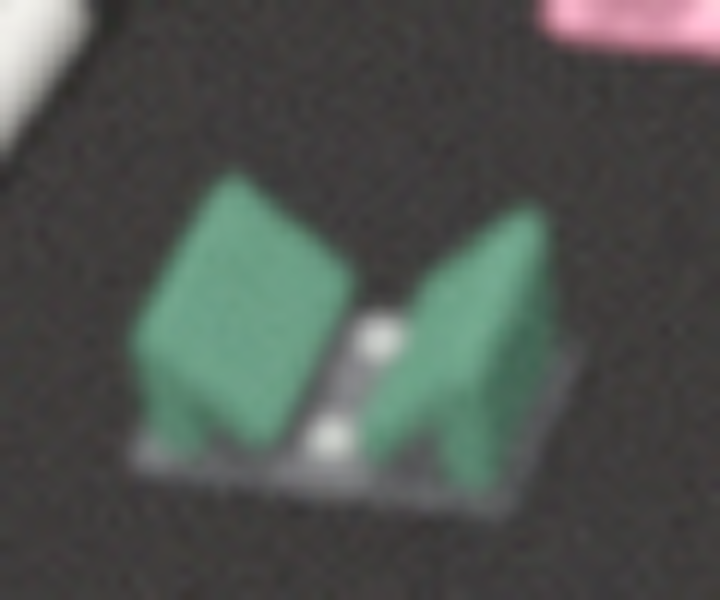

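```bash
python3 - <<'E'
from h import *
from scipy.optimize import least_squares
for n in("top","scene"):
    A=np.load(n+"0.npz");W=cloud(n,A["d"])
    yaw=np.radians(-9.7);ux=np.array([np.cos(yaw),np.sin(yaw)]);uy=np.array([-np.sin(yaw),np.cos(yaw)])
    r=(W[...,:2]-[495,19]);a=r@ux;b=r@uy
    m=(A["d"]>0)&(abs(a)<17)&(abs(b)<22)&(W[...,2]>57);w=W[m]
    f=lambda p:(np.hypot((w[:,0]-p[0])*np.cos(p[2])+(w[:,1]-19)*np.sin(p[2]),w[:,2]-p[1])-22)
    s=least_squares(f,[495,55,yaw],loss="soft_l1")
    print(n,len(w),s.x[:2].round(1),np.degrees(s.x[2]).round(1),np.std(s.fun).round(2))
    m=(A["d"]>0)&(abs(a)<10)&(abs(b)<50)&(W[...,2]>66)
    print(" ends b",np.percentile(b[m],[0,2,98,100]).round(1))
    for X in ([499,47,55],[495,19,55]): print(n,X,np.round(proj(n,X),1))
    # cradle
    m=(A["d"]>0)&(abs(W[...,0]-578)<50)&(abs(W[...,1]-298)<45)&(W[...,2]>8)&(W[...,2]<45)
    w=W[m];c=w[:,:2].mean(0);print(" cradle n",len(w),c.round(1),np.round(cv2.minAreaRect(w[:,:2].astype(np.float32))[0],1),cv2.minAreaRect(w[:,:2].astype(np.float32))[1:])
E
```

```text
top 376 [495.8  54. ] -9.6 1.25
 ends b [-27.8 -26.9  26.6  27.7]
top [499, 47, 55] [308.3 217.1]
top [495, 19, 55] [322.4 218.1]
 cradle n 457 [578.2 298.6] [578.5 299. ] ((59.03438949584961, 40.186065673828125), 14.818714141845703)
scene 121 [493.2  53. ] -10.5 0.9
 ends b [-28.1 -25.9  27.5  28.9]
scene [499, 47, 55] [295.5 209.4]
scene [495, 19, 55] [301.7 204.1]
 cradle n 463 [574.4 302.2] [575.5 298.6] ((58.68654251098633, 41.43854904174805), 15.705499649047852)
```

```bash
python3 - <<'E'
from h import *
t=lambda x,y:(165+x/12-.46,165+y/12-.46)
s=lambda x,y:(180+x/12-.46,250+y/12-.46)
def tri(pt,ps):
    o1,d1=ray("top",*t(*pt));o2,d2=ray("scene",*s(*ps));d1/=np.linalg.norm(d1);d2/=np.linalg.norm(d2)
    k=np.linalg.lstsq(np.c_[d1,-d2],o2-o1,rcond=None)[0];a,b=o1+k[0]*d1,o2+k[1]*d2
    return (a+b)/2,np.linalg.norm(a-b)
# bolts (cap +y side is nearer scene cam -> lower in scene)
P={}
for k,a,b in(("boltL",(215,358),(330,438)),("boltR",(343,318),(381,337)),
  ("TL",(97,195),(137,340)),("TR",(318,117),(235,172)),("BR",(408,415),(540,208)),("BL",(183,490),(480,380)),
  ("innerTL",(160,330),(262,443)),("innerTR",(372,268),(352,272)),("baseBR",(432,470),(582,350)),("baseBL",(233,542),(500,515))):
    X,g=tri(a,b);P[k]=X;print(k,X.round(1),round(g,1))
an=lambda a,b:np.degrees(np.arctan2(-(P[a]-P[b])[0],(P[a]-P[b])[1])).round(1)
for p in(("boltL","boltR"),("TL","TR"),("BL","BR"),("innerTL","innerTR"),("baseBL","baseBR")):print(p,an(*p),np.linalg.norm(P[p[0]]-P[p[1]]).round(1))
print("mid bolts",(P["boltL"]+P["boltR"])/2,"mid corners",sum(P[k] for k in("TL","TR","BL","BR"))/4)
E
```

```text
boltL [575.8 309.8   6.9] 2.9
boltR [581.5 286.5   7.8] 2.9
TL [599.8 324.6  31.5] 3.3
TR [610.1 284.8  33. ] 5.3
BR [556.5 270.9  32.5] 1.8
BL [544.5 309.8  31.7] 4.4
innerTL [581.2 319.   11.2] 1.3
innerTR [589.6 280.4  14. ] 1.0
baseBR [552.4 271.6   3.7] 4.6
baseBL [543.5 308.5   1.3] 1.7
('boltL', 'boltR') 13.7 24.0
('TL', 'TR') 14.6 41.2
('BL', 'BR') 17.1 40.7
('innerTL', 'innerTR') 12.2 39.6
('baseBL', 'baseBR') 13.5 38.1
mid bolts [578.6643206  298.17277691   7.32320929] mid corners [577.71763803 297.54392841  32.19513082]
```

```bash
cat >> h.py <<'E'
from scipy.spatial.transform import Rotation as Ro
def down(psi): return (Ro.from_euler("z",psi,degrees=True)*Ro.from_euler("x",180,degrees=True)).as_quat()
def st(m=""):
    s=monitor.sense();print(m,"t",round(s["time_s"],2),"p",s["eef_pos"].round(1),"q",s["qpos"].round(2),"F",s["force"].round(1),"w",round(s["width"],1));return s
E
python3 - <<'E'
from h import *
T=np.load("top0.npz");W=cloud("top",T["d"])
m=(T["d"]>0)&(W[...,2]>15)&(W[...,0]>450)&(W[...,0]<900)&(W[...,1]>150)&(W[...,1]<520)
w=W[m]; big=w[w[:,2]>60];print("olive box",np.percentile(big,[0,1,50,99],axis=0).round(0).tolist())
print("base corner",onz("top",213,130,0).round(0))
s=monitor.sense();b=np.arctan2(s["eef_pos"][1],s["eef_pos"][0]);q=s["tcp_rot"]
for r in(575,450,400,370,350):
    k=kin.inverse_kinematics([r*np.cos(b),r*np.sin(b),225],q);print(r,None if k is None else np.round(k,2))
for p,psi in(((494.8,19,130),-9.7),((494.8,19,54),-9.7),((494.8,19,54),170.3),((578,298,130),14),((578,298,38),14),((578,298,38),-166)):
    k=kin.inverse_kinematics(p,down(psi));print(p,psi,None if k is None else np.round(k,2))
E
```

```text
olive box [[718.0, 150.0, 60.0], [720.0, 233.0, 64.0], [724.0, 301.0, 292.0], [871.0, 385.0, 387.0]]
base corner [726. 241.   0.]
575 [-1.46  0.31  0.05  1.3   0.    1.43]
450 [-1.5   0.07 -0.25  1.24 -0.    1.39]
400 [-1.52 -0.02 -0.36  1.24 -0.    1.37]
370 [-1.54 -0.08 -0.41  1.25 -0.    1.35]
350 [-1.55 -0.12 -0.45  1.25 -0.    1.34]
(494.8, 19, 130) -9.7 [-0.12  0.21 -0.33  1.03  0.   -3.1 ]
(494.8, 19, 54) -9.7 [-0.12  0.29 -0.44  0.84  0.   -3.1 ]
(494.8, 19, 54) 170.3 [-0.12  0.29 -0.44  0.84  0.    0.05]
(578, 298, 130) 14 [ 0.35  0.5   0.09  1.16  0.   -3.03]
(578, 298, 38) 14 [ 0.35  0.56 -0.04  0.97  0.   -3.03]
(578, 298, 38) -166 [ 0.35  0.56 -0.04  0.97  0.    0.11]
```

Heights, sizes and reach all agree. Pot 1 is at about (494.8, 19, 55) with the feeder at yaw −9.7°. The seat is at about (578, 298, 39) with yaw +14°. I'll draw back first and then swing round the box at a small radius.

```bash
python3 - <<'E'
from h import *
s=st("start");b=np.arctan2(s["eef_pos"][1],s["eef_pos"][0])
env.move_l([365*np.cos(b),365*np.sin(b),228],vel=250);s=st("back")
q=s["qpos"].copy()
k=kin.inverse_kinematics([370,14,228],down(170.3));print(np.round(k,2))
q1=q.copy();q1[0]=k[0];q1[5]=k[5]
env.move_j(q1);st("swung")
E
```

```text
start t 0.1 p [ 143.8 -556.3  225.2] q [-1.46  0.31  0.05  1.3   0.    1.43] F [-0.2 -1.4 -0.4] w 85.3
back t 1.09 p [  91.4 -354.6  228.3] q [-1.54 -0.1  -0.41  1.25  0.    1.35] F [ 0.3 -0.2  0.3] w 85.9
[-0.18 -0.09 -0.41  1.25  0.   -0.01]
swung t 2.77 p [366.2  14.2 228.1] q [-0.18 -0.1  -0.41  1.25 -0.   -0.01] F [-0.5 -0.1  0.9] w 85.3
```

```bash
python3 - <<'E'
from h import *
env.move_l([494.8,19,140],vel=150,attitude=down(170.3));env.wait(.3);s=st("above")
print(Ro.from_quat(s["tcp_rot"]).as_matrix().round(3))
for n in("scene","top"):
    p,d=get_image(n)
    crop(n,p,*((230,100,350,240) if n=="scene" else(270,130,390,260)),5,n+"1")
E
```

```text
above t 4.27 p [494.7  19.  140.5] q [-0.12  0.2  -0.31  1.05 -0.    0.05] F [-0.3  0.2 -0.8] w 84.9
[[-0.986  0.168  0.001]
 [ 0.168  0.986 -0.   ]
 [-0.001  0.    -1.   ]]
```

View pics/scene1.png

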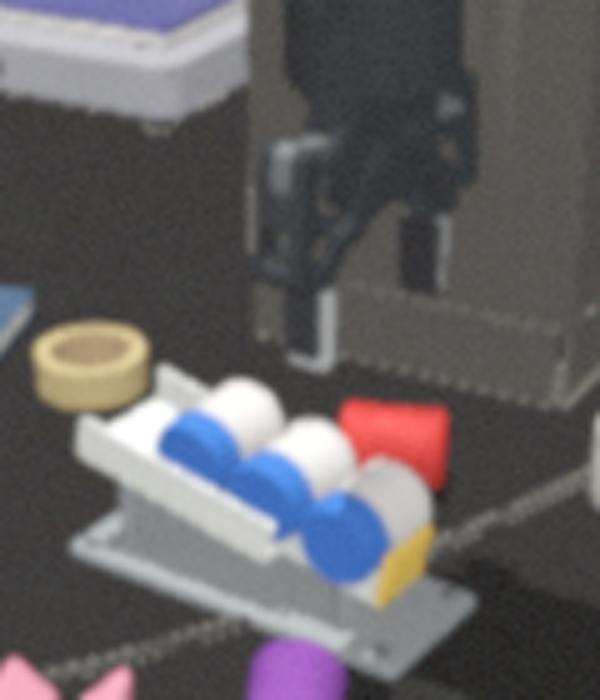

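View pics/top1.png

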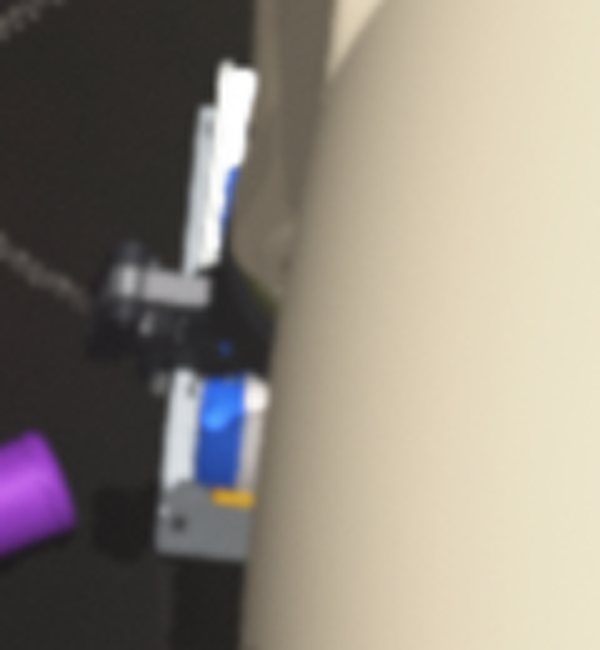

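The jaws are centred over pot 1, at scene crop (360,530), and clear of the rails. I'll go down and grip.

```bash
python3 - <<'E'
from h import *
env.move_l([494.8,19,54],vel=70);s=st("down")
eoat.set_gripper(50,squeeze=35);env.wait(.2);s=st("gripped")
p,d=get_image("scene");crop("scene",p,230,100,350,240,5,"scene2")
E
```

```text
down t 5.74 p [495.2  18.9  54.5] q [-0.12  0.28 -0.44  0.84 -0.    0.05] F [ 0.6  0.2 -0.7] w 85.3
gripped t 6.33 p [495.2  19.   54.6] q [-0.12  0.28 -0.44  0.84  0.    0.05] F [-1.2 -0.4  5.3] w 55.0
```

View pics/scene2.png

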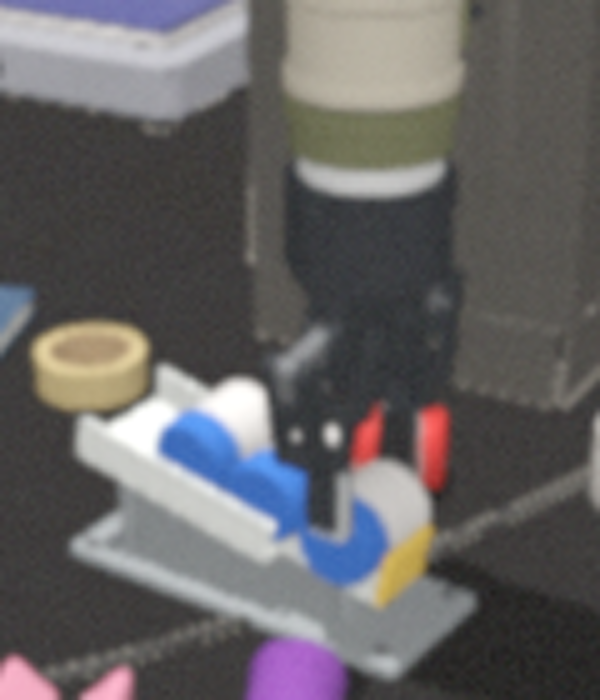

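```bash
python3 - <<'E'
from h import *
u=np.array([.168,.986])
for z in(33,37,42,46,50,55,60,77):
    X=[495+u[0]*29,19+u[1]*29,z];a=np.array(proj("scene",X));print(z,((a-[230,100])*5).round(0))
E
```

```text
33 [325. 586.]
37 [325. 579.]
42 [325. 570.]
46 [325. 563.]
50 [325. 556.]
55 [325. 547.]
60 [325. 538.]
77 [325. 507.]
```

```bash
python3 - <<'E'
from h import *
p,d=get_image("scene");crop("scene",p,275,180,325,225,14,"scene3")
np.savez("s3.npz",p=p,d=d)
W=cloud("scene",d)
for u in range(286,304,2):
    print(u,[tuple(W[v,u].round(0).astype(int)) for v in range(194,216,2)])
st()
E
```

```text
286 [(np.int64(529), np.int64(35), np.int64(83)), (np.int64(527), np.int64(40), np.int64(81)), (np.int64(527), np.int64(39), np.int64(75)), (np.int64(527), np.int64(39), np.int64(70)), (np.int64(526), np.int64(41), np.int64(65)), (np.int64(527), np.int64(40), np.int64(59)), (np.int64(527), np.int64(40), np.int64(54)), (np.int64(528), np.int64(37), np.int64(46)), (np.int64(531), np.int64(32), np.int64(37)), (np.int64(546), np.int64(-1), np.int64(8)), (np.int64(544), np.int64(5), np.int64(6))]
288 [(np.int64(526), np.int64(31), np.int64(82)), (np.int64(524), np.int64(35), np.int64(79)), (np.int64(522), np.int64(40), np.int64(77)), (np.int64(521), np.int64(40), np.int64(72)), (np.int64(521), np.int64(40), np.int64(66)), (np.int64(522), np.int64(38), np.int64(59)), (np.int64(522), np.int64(39), np.int64(54)), (np.int64(529), np.int64(24), np.int64(39)), (np.int64(527), np.int64(29), np.int64(36)), (np.int64(542), np.int64(-4), np.int64(8)), (np.int64(538), np.int64(4), np.int64(7))]
290 [(np.int64(500), np.int64(76), np.int64(111)), (np.int64(521), np.int64(29), np.int64(77)), (np.int64(
[... 2791 characters left out ...]
np.int64(56)), (np.int64(487), np.int64(48), np.int64(51)), (np.int64(487), np.int64(49), np.int64(46))]
302 [(np.int64(504), np.int64(-3), np.int64(70)), (np.int64(497), np.int64(14), np.int64(74)), (np.int64(493), np.int64(22), np.int64(74)), (np.int64(488), np.int64(34), np.int64(76)), (np.int64(486), np.int64(38), np.int64(73)), (np.int64(484), np.int64(45), np.int64(72)), (np.int64(482), np.int64(48), np.int64(69)), (np.int64(483), np.int64(46), np.int64(63)), (np.int64(482), np.int64(47), np.int64(57)), (np.int64(482), np.int64(48), np.int64(52)), (np.int64(482), np.int64(49), np.int64(47))]
 t 6.43 p [495.2  19.   54.6] q [-0.12  0.28 -0.44  0.84  0.    0.05] F [-0.9  1.2  6.4] w 54.8
```

View pics/scene3.png

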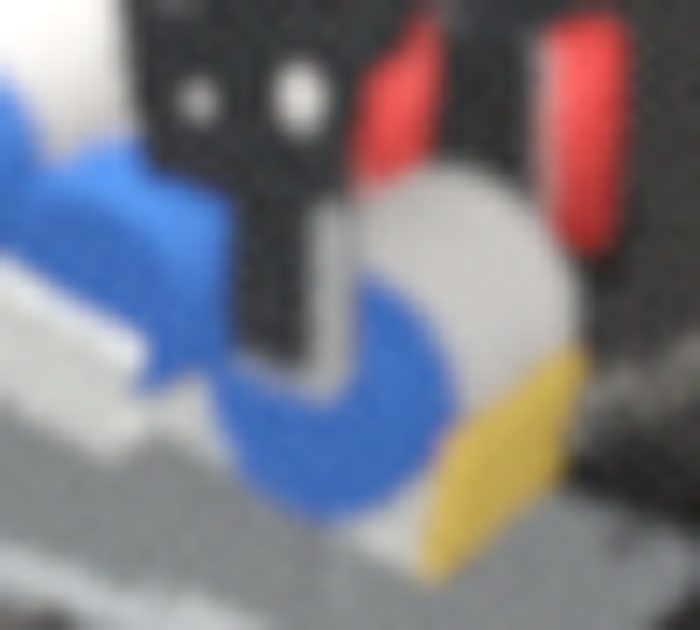

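The pads reach only to about the pot's centre height, with the tip at crop pixel (330,400) over the cap centre. That is higher than tips_ahead suggests, so I'll check it against the earlier open picture.

```bash
python3 - <<'E'
from h import *
A=np.load("s3.npz")
c=C["scene"]
def atxy(u,v,x,y):
    o,d=ray("scene",u,v); # closest z where ray meets vertical plane through pt with normal along jaw dir
    n=np.array([.168,.986,0]);k=n@(np.array([x,y,0])-o)/(n@d);return (o+k*d).round(1)
for off in(42.5,57):
    print("open, z_tcp 140.5",off,atxy(230+310/5,100+368/5,495+.168*off,19+.986*off))
for off in(28,42):
  print("closed",off,atxy(275+330/14,180+400/14,495+.168*off,19+.986*off),"cap bottom",atxy(275+330/14,180+520/14,499.7,46.6),"pad right bottom",atxy(275+355/14,180+385/14,495+.168*off,19+.986*off))
W=cloud("scene",A["d"]);m=(A["d"]>0)&(W[...,2]>85)&(W[...,2]<180)&(abs(W[...,0]-495)<50)&(abs(W[...,1]-19)<70)
w=W[m]
for z in range(85,180,8):
    q=w[abs(w[:,2]-z)<4]; 
    if len(q):print(z,len(q),np.percentile(q[:,:2],[2,98],axis=0).round(0).tolist())
E
```

```text
open, z_tcp 140.5 42.5 [501.8  61.  154.4]
open, z_tcp 140.5 57 [494.7  76.9 163.2]
closed 28 [490.7  48.1  59.9] cap bottom [490.4  48.2  36.1] pad right bottom [485.9  49.   64.5]
closed 42 [484.2  63.4  70.2] cap bottom [490.4  48.2  36.1] pad right bottom [479.5  64.3  74.7]
85 30 [[476.0, -11.0], [538.0, 60.0]]
93 57 [[477.0, -12.0], [506.0, 61.0]]
101 45 [[476.0, -15.0], [501.0, 60.0]]
109 71 [[472.0, -32.0], [506.0, 77.0]]
117 91 [[471.0, -32.0], [512.0, 79.0]]
125 76 [[471.0, -38.0], [515.0, 81.0]]
133 104 [[471.0, -39.0], [511.0, 82.0]]
141 120 [[470.0, -36.0], [513.0, 84.0]]
149 106 [[470.0, -41.0], [512.0, 86.0]]
157 121 [[470.0, -39.0], [514.0, 87.0]]
165 175 [[470.0, -38.0], [512.0, 87.0]]
173 69 [[481.0, 14.0], [506.0, 61.0]]
```

Both the open and the closed pictures show the tips about 17 mm higher than the nominal figure. The pads only cover the pot's upper half. I'll release, go down 12 mm, and grip again. The gripper body still clears the second pot by then.

```bash
python3 - <<'E'
from h import *
eoat.set_gripper(80);st("open")
env.move_l([494.8,19,42],vel=30);st("down")
eoat.set_gripper(50,squeeze=35);env.wait(.2);st("gripped")
p,d=get_image("scene");crop("scene",p,265,160,325,225,10,"scene4")
E
```

```text
open t 6.81 p [494.7  19.   53.8] q [-0.12  0.29 -0.44  0.84 -0.    0.05] F [-0.3 -0.5 -1.7] w 80.0
down t 7.36 p [494.6  19.   41.8] q [-0.12  0.3  -0.46  0.81 -0.    0.05] F [-0.6  0.5  0.5] w 79.8
gripped t 7.9 p [495.   19.   42.4] q [-0.12  0.3  -0.46  0.81 -0.    0.05] F [-0.7  0.8  5.2] w 55.8
```

View pics/scene4.png

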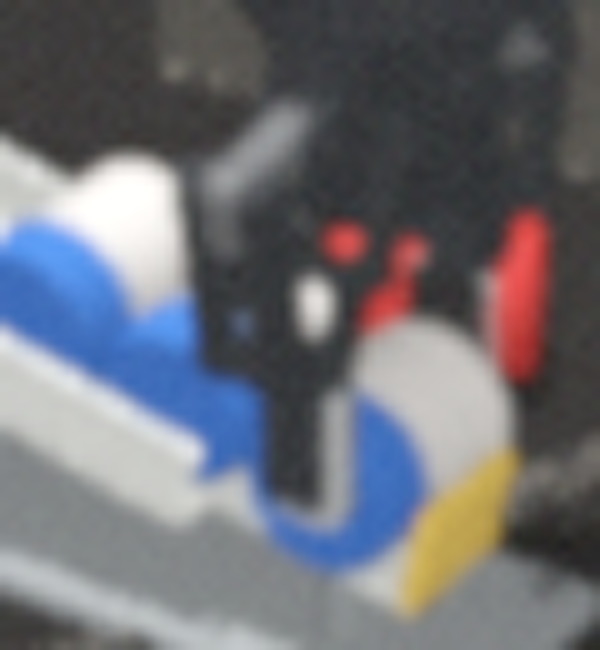

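The pads now reach past the cap centre. The tip is at (320,518) and the cap centre at about (340,480). The width reads 55.8, which matches the 56 mm pot. I'll lift straight up.

```bash
python3 - <<'E'
from h import *
env.move_l([495,19,165],vel=130);env.wait(.4);st("lifted")
p,d=get_image("scene");np.savez("s5.npz",p=p,d=d);crop("scene",p,230,110,350,250,5,"scene5")
p,d=get_image("top");np.savez("t5.npz",p=p,d=d);crop("top",p,270,130,390,260,4,"top5")
E
```

```text
lifted t 9.45 p [494.9  19.  164.7] q [-0.12  0.19 -0.27  1.11  0.    0.05] F [-0.3 -0.9 -1.1] w 55.4
```

View pics/scene5.png

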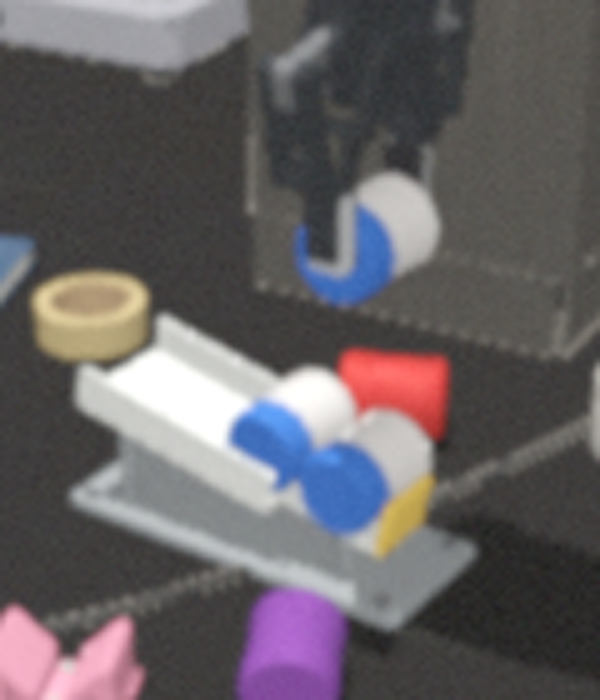

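View pics/top5.png

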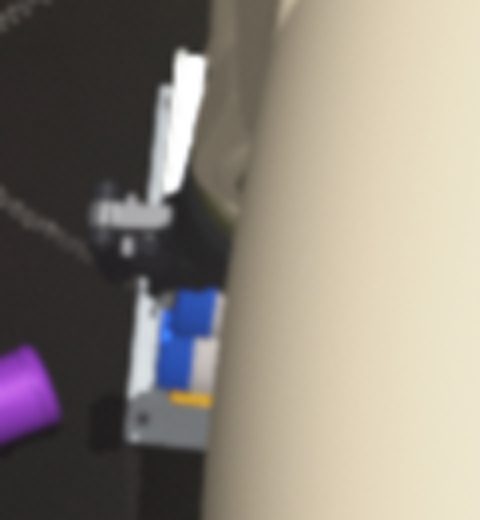

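Pot 1 is held level, with its cap at crop (343,253). Pot 2 has rolled down to the stop at crop (345,487), with pot 3 behind it. I'll carry pot 1 to just above the cradle and check alignment.

```bash
python3 - <<'E'
from h import *
env.move_l([578,298,140],vel=160,attitude=down(-166));st("over")
env.move_l([578,298,60],vel=80);env.wait(.4);st("near")
for n in("scene","top"):
    p,d=get_image(n);np.savez(n+"6.npz",p=p,d=d)
    crop(n,p,*((165,215,255,305) if n=="scene" else(150,140,230,230)),7,n+"6")
E
```

```text
over t 11.53 p [578.  297.3 140.2] q [ 0.35  0.49  0.1   1.18 -0.    0.11] F [-0.2  0.2 -0.7] w 55.5
near t 13.07 p [578.1 298.   60.2] q [ 0.35  0.55 -0.01  1.01  0.    0.11] F [ 1.1  0.4 -0.5] w 55.3
```

View pics/scene6.png

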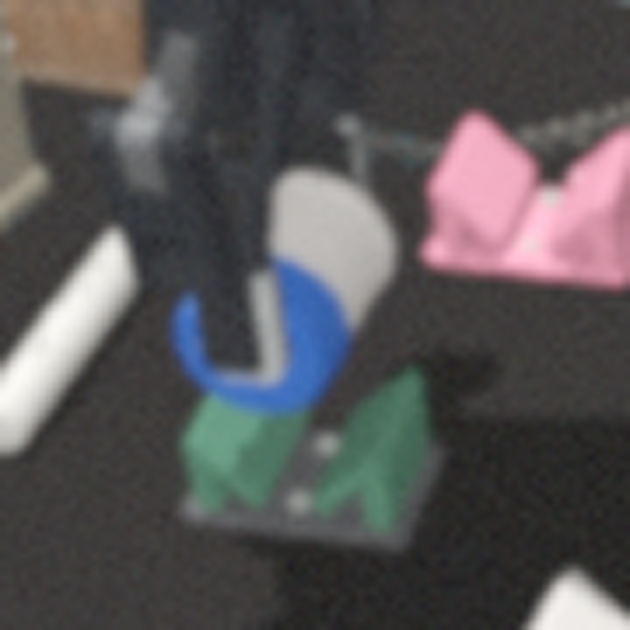

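View pics/top6.png

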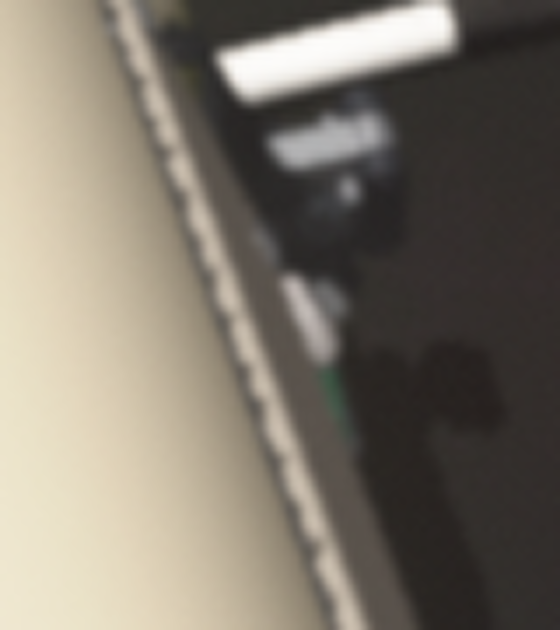

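```bash
python3 - <<'E'
from h import *
f=lambda X:((np.array(proj("scene",X))-[165,215])*7).round(0)
ux=np.array([np.cos(np.radians(14)),np.sin(np.radians(14)),0]);uy=np.array([-ux[1],ux[0],0]);c=np.array([578,298,0])
print("cap face pred",f(c+28*uy+[0,0,72.8]),"left/right",f(c+28*uy+22*ux+[0,0,72.8]),f(c+28*uy-22*ux+[0,0,72.8]),"bottom",f(c+28*uy+[0,0,50.8]))
for s in(33,-33):print("wing top front",s,f(c+20*uy+s*ux+[0,0,34]),"back",f(c-20*uy+s*ux+[0,0,34]),"base",f(c+20*uy+s*ux),f(c-20*uy+s*ux))
A=np.load("scene6.npz");W=cloud("scene",A["d"]);h=cv2.cvtColor(A["p"],cv2.COLOR_RGB2HSV).astype(int)
m=(h[...,0]>100)&(h[...,0]<125)&(h[...,1]>150);m[:215]=0;m[305:]=0;m[:,:180]=0;m[:,225:]=0
m&=A["d"]>0
w=W[m];print(len(w),np.median(w,0).round(1));a=(w-c)@ux;b=(w-c)@uy;print("a",np.percentile(a,[1,50,99]).round(1),"b",np.percentile(b,[1,50,99]).round(1),"z",np.percentile(w[:,2],[1,99]).round(1))
ys,xs=np.where(m);print("px crop extents",(xs.min()-165)*7,(xs.max()+1-165)*7,(ys.min()-215)*7,(ys.max()+1-215)*7)
# white side of held pot: top points
g=(A["d"]>0)&(abs((W-c)@ux)<30)&(abs((W-c)@uy)<40)&(W[...,2]>55)&(h[...,1]<60)&(h[...,2]>130)
w=W[g];print("white",len(w),((w-c)@uy).min().round(1))
from scipy.optimize import least_squares
a=(w-c)@ux;b=(w-c)@uy;k=abs(b)<22;a,b,z=a[k],b[k],w[k,2]
s=least_squares(lambda p:np.hypot(a-p[0]-p[2]*b,z-p[1])-22,[0,73,0],loss="soft_l1");print("fit a,z,slope",s.x.round(2),k.sum())
E
```

```text
cap face pred [241. 352.] left/right [163. 342.] [320. 362.] bottom [251. 415.]
wing top front 33 [157. 428.] back [212. 336.] base [174. 519.] [228. 425.]
wing top front -33 [384. 458.] back [431. 363.] base [397. 549.] [441. 453.]
145 [556.5 320.7  75.8]
a [-23.5 -15.5  19.3] b [15.  27.  29.7] z [56.4 91.7]
px crop extents 175 343 266 406
white 4945 -30.2
fit a,z,slope [-1.1160e+01  1.1902e+02  2.0000e-02] 385
```

The cap face and the cradle base are both about 7–10 crop pixels right of prediction. They share the same camera bias, so relative misalignment is under about 1 mm. I'll lower in small steps and watch the force.

```bash
python3 - <<'E'
from h import *
env.move_l([578,298,34],vel=60);env.wait(.15);s=st("34")
f0=np.mean([monitor.sense()["force"] for _ in range(5)],axis=0);print(f0)
z=34
while z>22.5:
    z-=1 if z>30 else .5
    env.move_l([578,298,z],vel=15);env.wait(.1)
    s=monitor.sense();df=s["force"]-f0;print(z,s["eef_pos"].round(1),df.round(1),round(s["time_s"],1))
    if df[2]>4 or np.hypot(*df[:2])>6: break
p,d=get_image("scene");np.savez("scene7.npz",p=p,d=d);crop("scene",p,165,215,255,305,7,"scene7")
E
```

```text
34 t 13.91 p [578.4 298.1  34.4] q [ 0.35  0.57 -0.05  0.96 -0.    0.11] F [ 0.2 -0.5 -1.4] w 55.2
[ 0.17186566 -0.4653836  -1.39781927]
33 [578.  298.   33.1] [ 0.1  0.9 -0.3] 14.3
32 [578. 298.  32.] [0.6 0.5 1.2] 14.6
31 [578. 298.  31.] [0.8 0.9 0.7] 15.0
30 [578. 298.  30.] [0.5 0.5 0.1] 15.3
29.5 [578.  298.   29.5] [ 0.5  1.5 -0. ] 15.7
29.0 [578. 298.  29.] [-1.3  0.4  1. ] 16.0
28.5 [578.  298.   28.5] [-1.   1.1  0.4] 16.4
28.0 [578. 298.  28.] [-0.   1.  -0.1] 16.7
27.5 [578.  298.   27.5] [-0.2  0.9  0.7] 17.1
27.0 [578.1 298.   27. ] [-0.5  0.1  0.4] 17.4
26.5 [578.3 298.1  26.8] [0.4 1.3 3.2] 17.8
26.0 [578.3 298.1  26.8] [-0.3 -0.   7.2] 18.1
```

View pics/scene7.png

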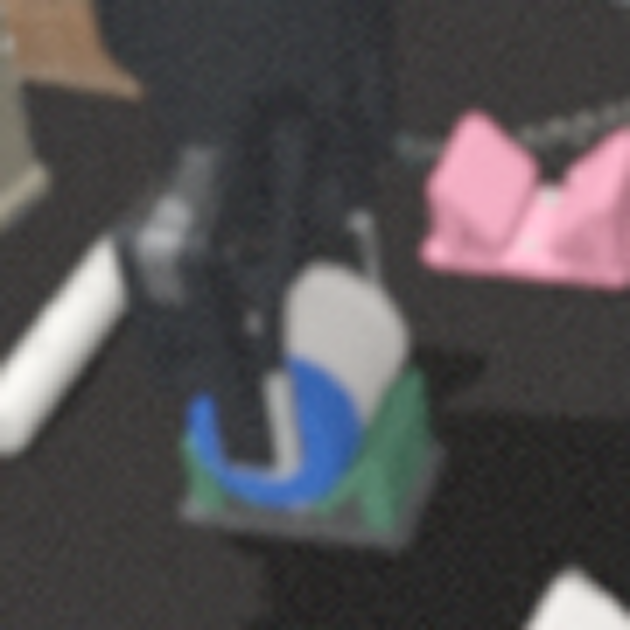

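The pot touched down at TCP z 26.8, against 26.4 predicted, with almost purely vertical force, so it sits on both V faces. I'll release and back off straight up.

```bash
python3 - <<'E'
from h import *
eoat.set_gripper(64,squeeze=20);env.wait(.2);st("rel")
eoat.set_gripper(80);st("open")
env.move_l([578,298,60],vel=50);env.move_l([578,298,150],vel=130);st("up")
env.move_l([400,150,230],vel=200);env.wait(.5);st("clear")
for n in("scene","top"):
    p,d=get_image(n);np.savez(n+"8.npz",p=p,d=d)
    crop(n,p,*((165,150,345,305) if n=="scene" else(150,130,350,260)),4,n+"8")
E
```

```text
rel t 18.61 p [577.8 297.9  25.7] q [ 0.35  0.57 -0.06  0.94  0.    0.11] F [0.3 0.5 0.3] w 63.9
open t 18.92 p [578. 298.  26.] q [ 0.35  0.57 -0.06  0.94  0.    0.11] F [ 0.6  0.3 -0.3] w 79.9
up t 20.59 p [577.5 297.8 149. ] q [0.35 0.49 0.12 1.2  0.   0.11] F [ 0.1  0.2 -0.4] w 80.1
clear t 22.47 p [400.  150.1 229.9] q [ 0.17  0.03 -0.29  1.25  0.   -0.07] F [0.4 0.8 0.4] w 80.1
```

View pics/scene8.png

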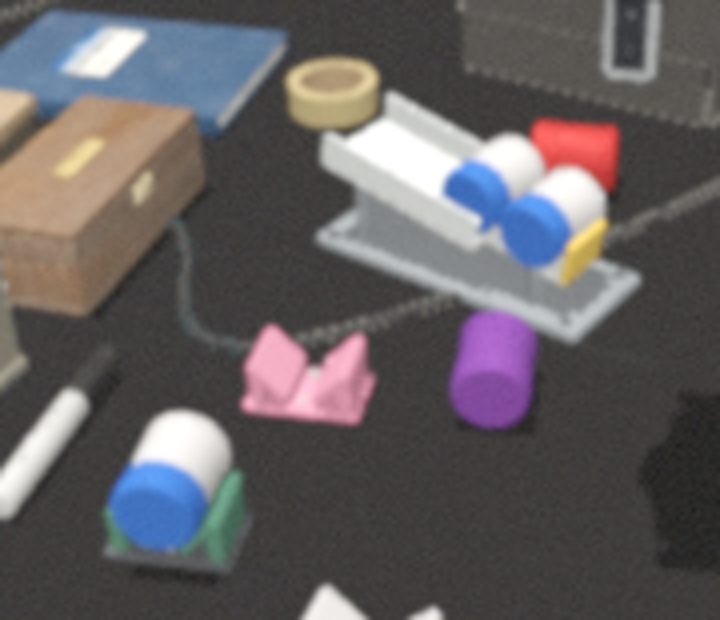

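View pics/top8.png

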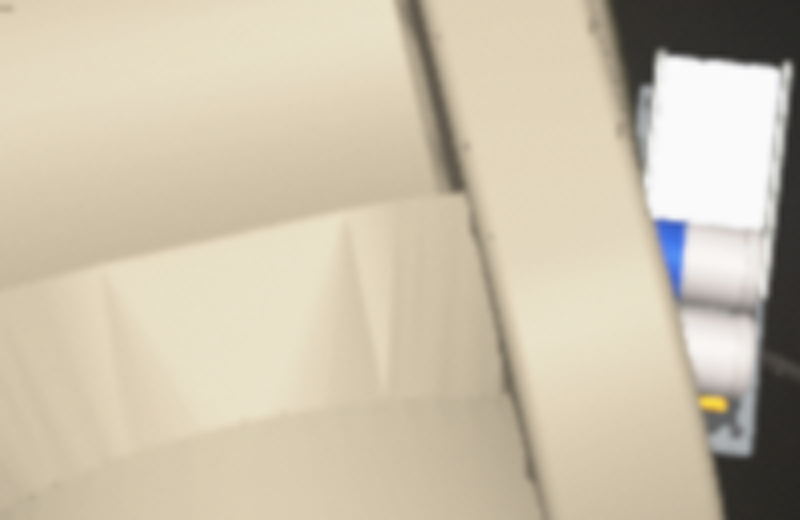

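```bash
python3 - <<'E'
from h import *
A=np.load("scene8.npz");W=cloud("scene",A["d"])
ux=np.array([np.cos(np.radians(14)),np.sin(np.radians(14)),0]);uy=np.array([-ux[1],ux[0],0]);c=np.array([578,298,0])
a=(W-c)@ux;b=(W-c)@uy;z=W[...,2]
m=(A["d"]>0)&(abs(a)<35)&(abs(b)<40)&(z>45)
print("z max",np.percentile(z[m],[50,98]).round(1),"b",np.percentile(b[m],[1,99]).round(1))
from scipy.optimize import least_squares
k=m&(abs(b)<22);s=least_squares(lambda p:np.hypot(a[k]-p[0]-p[2]*b[k],z[k]-p[1])-22,[0,39,0],loss="soft_l1");print("a,z,slope",s.x.round(2),k.sum())
ticket.finish_job();st("end")
E
```

```text
z max [55.5 60. ] b [-24.7  29.4]
a,z,slope [-1.480e+00  3.694e+01 -3.000e-02] 299
the job is handed in; nothing more can be done
the job is handed in; nothing more can be done
```

The end pot now lies on its side in the green V cradle, and the next pot has rolled down to the yellow stop. I handed the job in at about 22.5 s on the robot clock, against the 42 s limit.

**What I did:** I drew the arm back and swung it round the dark box. I gripped the pot end to end and lifted it straight up. I lowered it into the cradle in 0.5–1 mm steps until it touched, with about 7 N of almost purely vertical force, then opened the jaws and backed away.

**Last checks:**
- **Seating:** In the last scene picture the pot lies along the groove in the cradle. The depth fit puts its axis at z ≈ 37 mm against the expected 39, offset ≈ 1.5 mm across and skewed ≈ 2°. The scene camera's fits of pot and cradle had read 2–3 mm off the top camera's before.
- **Contact height:** Touchdown came at 26.8 mm tool height, against 26.4 mm predicted.
- **Feeder:** Pots 2 and 3 are resting in the feeder, with pot 2 at the stop.
- **Other objects:** The purple, red and pink look-alikes and the white cradle look untouched, and the robot was clear of everything.

**What disagreed or could not be checked:**
- **Fingertip position:** In the pictures the fingertips stood about 17 mm farther back than `env.tips_ahead` implies. My first grip held only the pot's upper half, so I released it at the stop and gripped again 12 mm lower before lifting.
- **Top view:** In the final top picture the arm hid the cradle, so the seating check rests on the scene camera and the contact force.

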